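Clamp the jar and unscrew its tight lid

ROBOT

A 6-joint arm with a two-finger parallel gripper is mounted at the origin on the work surface. World frame = base frame: x ahead of the robot, y to its left, z up, the work surface at z = 0. Lengths are in m, angles in degrees, forces in N, time in s.
With the tool pointing down it reaches from about 0.275 to 0.725 m from the base axis. Payload 5.6 kg.
Tool frame: the origin (TCP) lies midway between the tips of the shut fingers; the grasp point (between the pads) lies 19 mm behind it (tcp_to_grasp is the distance from the TCP to the grasp point, in m); z points along the fingers, y is the line along which they close (so a half turn about z gives the same grasp; the last joint's range is limited). The gripper opens to 85 mm and grips with 20 to 120 N. Pads are 22 mm wide; open, the fingers measure 114 mm over their backs; the gripper's body (76 mm by 85 mm) begins 54 mm behind the grasp point. The pads swing forward as they close: fully open they stand 13 mm farther back than shut.
Start: joints at [-49.183, 14.616, 6.199, 0, -81.583, -16.306], TCP at [0.228, -0.5, 0.192] pointing down, gripper open.
Joint ranges: [-168.99, 168.99], [-69.2, 112.95], [-62.41, 85.93], [-164.36, 98.24], [-168.68, -3.75], [-174.98, 174.98]. Speed limits (degrees/s): [147.25, 147.25, 180, 180, 180, 180].

INTERFACE

Orientations are given as [roll, pitch, yaw] about the fixed x, y, z axes, in that order (R = Rz(yaw) Ry(pitch) Rx(roll)).
In Python, from workcell import get_state, get_image, finish_job, boxes_of, trace, tcp_to_grasp gives the robot as it stands. The module is installed in compiled form; this text tells all that it offers.
- The arm moves only by the tool servo_tool, never from a script. Its argument "targets" is a list of rows, each a list of 3 entries, a list of its own where there are three numbers: the shift along the world's x, y, z in m, then the turn, a rotation vector about the world's x, y, z in degrees, then the finger opening in m, from 0 to 0.0854. A call has 1 to 12 rows; each row shifts and turns the commanded pose from where the row before left it; what a row does not reach is not made up. A row lasts 1/12 s, in which the tool goes at most 41.7 mm and 7.16 degrees, less where a joint would pass 70% of its speed; a pose out of reach is approached as far as the arm can. A call with a gripper value outside its range is refused whole. The fingers move at their own pace and stop on an object; "force" is the grip in N (left out, the last holds). Time passes only in rows, so rows that do not move let the fingers close. It gives the time, the measured TCP pose, the force, the opening and the grip force at its end, in the units of the state.
- get_state(): the state, without advancing time (a new reading comes with each control period).
- get_image(name): name is "scene" or "top" or "wrist"; returns a dict with "color" (420x560x3 uint8, blue, green, red), "range_z" (420x560 float32, m along the optical axis (not along the pixel's ray), 0 where there is no reading), "fx", "fy", "cx", "cy" (pixels), "D" ([k1, k2, p1, p2, k3] as OpenCV has them; the pictures are not rectified), "extrinsics" (4x4, takes a point from camera to world coordinates). Camera axes: x right, y down, z forward; pixel columns grow to the right and rows downward; lengths in m; the calibration is good to about 2 mm. A picture is of the moment at which its call begins.
- finish_job(): hands the job in; it is judged then, once.
Trained networks look in a picture, given as the dict that the camera call returned (one of the last four; its "shot" number tells which), for a name from the list of things; names that differ only in an ending like _2 or _b are one class to them, and where a whole thing is asked for, a point or a joint stands for the part that bears it (a point fixed in the world has none). Each returns a list of dicts, best first, with "p" (0 to 1); they miss things now and then, are a little off and sometimes report something else, mostly with a low value. They report only what shows in the picture. A call takes as long as a camera call. They do not tell look-alikes from the thing itself.
- boxes_of(picture, name): "extent" ([left, top, right, bottom] as shares, 0 to 1, of the picture: columns of its width, rows of its height, round what is visible of it).
- trace(picture, name): "mask" (420x560 bool, what is visible of it) and "extent" ([left, top, right, bottom] as shares, 0 to 1, of the picture: columns of its width, rows of its height, round what is visible of it).
The state is a dict: "clock": time; "joints": joint angles; "qvel": joint speeds; "effort": joint torques, N m; "tool_pos": TCP position; "eef_rot": TCP orientation; "wrist_force": force on the tool from outside, world axes, zero at the start; "moment": the same for the moment, N m; "grip_width": finger opening in m; "gripper_force": force on a finger pad.
Only numpy, scipy, OpenCV 4.12 (cv2) and the standard library are available. Lean on these libraries where they do the work, as an engineer would, in place of code of your own. Each camera call takes 0.05 s, during which the arm holds its last target. There are 200 camera calls.

TASK

The jar of spare toothpicks stands loose in the jar clamp and its tin lid is on tight. Push the clamp's lever right down through its stroke until it snaps over and holds the jar, then unscrew the lid anticlockwise until its lugs are out of the threads and lift it straight off. Finish still holding the lid level just above the jar's mouth, a couple of centimetres clear, with the jar clamped and not turned or pulled about, and the other things on the counter left alone.

Things in the scene. Friction and masses are not known exactly. Their poses are not given: they have to be found in the camera images.
- clamp: Jar clamp fixed to the counter: grey base 112 x 248 mm, 13 mm high, rubber mat (top at 16 mm) under the jar. Origin on the counter, mid jar bay; z up. On its +y side a fixed V jaw (69 mm high, out to y = 75 mm); on its -y side the moving jaw (69 mm high), its rod and the lever. The open jaws leave the jar a few mm of play; clamped, the jar's axis is at x = 0, y = 3 mm.
- clamp_lever (a joint): Lever angle (rad). It is hinged at clamp (0, -150, 45) mm on a pin along the clamp's x and points to the clamp's -y. 0 (start): raised 55 degrees above level; 1.05: stop, 5 degrees below level. Sprung: it rises again if let go before dead centre at 0.95; past it, it snaps to its stop and stays, the jaw pressing the jar with about 28 N. Takes 3 to 5 N at the grip.
- lever_grip (a point): Middle of the upper face of the lever's black grip, 79 mm along the lever from its pin and 6 mm above its centre line. The grip is 26 mm wide, 36 mm long and 12 mm thick and ends 97 mm from the pin; the steel arm below it is 12 mm wide.
- jar: Glass jam jar, loose, 300 g, with toothpicks in it: barrel 66 mm across up to 64 mm, sloping shoulder, neck 46 mm across from 78 mm up to the rim at 101 mm. Origin at the centre of its underside, z up. The neck has three short thread ramps. Unclamped, it turns with the lid.
- lid: Plain tin screw lid on the jar, 58 mm across, 15 mm high, 40 g; origin at the centre of its lower edge, z up, 88 mm above the jar's underside when shut. Breaks loose at 0.2 to 0.8 N m, then turns easily, rising at most 2 mm. Three lugs, right-hand thread: anticlockwise from above it comes free after 55 degrees, lifts straight off from 60 to 90, and past 95 the lugs run under the next threads.
- jar_mouth (a point): Centre of the jar's rim, 101 mm above its underside.
- jar_wall (a point): Point on the outside of the jar's barrel, 33 mm from the axis and 30 mm above its underside; shows whether the jar turns.
- mug: Green mug, 82 mm across, 92 mm high, handle at its own +y. Origin at the centre of its underside. Not needed.
- tin_lid: Another tin lid, 67 mm across and 12 mm high, lying upside down beside the clamp on its -x side. Origin at its centre on the counter. Not needed.
- spoon: Wooden spoon 260 mm long and up to 15 mm high, lying beside the clamp on its +x side, its bowl to its own +x. Origin near its middle on the counter. Not needed.
- dispenser: Push dispenser of toothpicks, 50 mm across, 90 mm high. Origin at the centre of its underside. Not needed.
- salt: Glass salt shaker with a steel top, 46 mm across, 77 mm high. Origin at the centre of its underside. Not needed.
- bowl: White bowl, 124 mm across, 50 mm high. Origin at the centre of its underside. Not needed.
Mind the look-alikes: they are no part of the job. Leave any black or red look-alike of the lid alone.

How it is judged:
By the outcome, as a careful person would: the job done as asked, in the order asked, and still so for the second after the job is handed in, while the arm keeps its last pose, push and grip.
It also fails if it takes over 50 s, if anything falls off the work surface, if the arm or the gripper's body presses on something with over 40 N, if the wrist force passes 120 N, or if a joint passes its speed limit or range.

## Working session

There is one attempt and no reset: what is moved stays moved. The work goes in short steps, Python scripts to look and compute and a tool call to move; the robot and the scene stay as the last step left them, time stands still between calls to the robot, and variables do not carry over. Pictures are saved under pics/ and viewed, at most 10 in all, crops included, and the job is handed in when it is done.

Besides the shell and the picture viewer there is one more tool, called after "Emit:" as name([rows], argument=value, ...), one row to a line, values as JSON. servo_tool: Moves the arm, as the interface text tells. Its arguments: {"type":"object","properties":{"targets":{"type":"array","items":{"type":"array"}},"force":{"type":"number"}},"required":["targets"]}

```bash
mkdir -p pics
cat > h.py <<'E'
import numpy as np, cv2
from workcell import *
def cloud(im):
    h,w=im["range_z"].shape
    K=np.array([[im["fx"],0,im["cx"]],[0,im["fy"],im["cy"]],[0,0,1.]])
    u,v=np.meshgrid(np.arange(w),np.arange(h))
    p=cv2.undistortPoints(np.stack([u,v],-1).reshape(-1,1,2).astype(np.float64),K,np.array(im["D"],float)).reshape(h,w,2)
    z=im["range_z"].astype(float)
    P=np.dstack([p[...,0]*z,p[...,1]*z,z,np.ones_like(z)])@np.array(im["extrinsics"]).T
    P=P[...,:3]; P[z<=0]=np.nan
    return P
E
python3 - <<'E'
from h import *
s=get_state();print(s['clock'],s['tool_pos'],s['eef_rot'],tcp_to_grasp)
a=get_image("scene");b=get_image("top")
cv2.imwrite("pics/scene.png",a["color"]);cv2.imwrite("pics/top.png",b["color"])
for nm,im in(("scene",a),("top",b)):
    P=cloud(im)
    for n in["clamp","clamp_lever","jar","lid","mug","tin_lid","spoon","dispenser","salt","bowl"]:
        for d in trace(im,n)[:3]:
            m=d["mask"];q=P[m];q=q[~np.isnan(q[:,0])]
            if len(q)<5: continue
            e=np.array(d["extent"])*[560,420,560,420]
            top=q[q[:,2]>np.percentile(q[:,2],98)-.006]
            print(nm,n,round(d["p"],2),e.astype(int),"med",np.median(q,0).round(3),"topmed",np.median(top,0).round(3),len(q))
E
```

```text
0.0 [ 0.22800128 -0.49989061  0.19099452] [ 1.79891867e+02 -3.27565633e-03 -1.55492314e+02] 0.0187
scene clamp 0.85 [238 206 331 264] med [ 0.609 -0.023  0.017] topmed [ 0.603 -0.139  0.119] 2048
scene clamp_lever 0.59 [238 231 272 241] med [ 0.6   -0.125  0.102] topmed [ 0.599 -0.144  0.124] 128
scene jar 0.65 [289 215 313 239] med [0.606 0.045 0.066] topmed [0.601 0.047 0.09 ] 373
scene lid 0.7 [245 204 264 218] med [ 0.439 -0.047  0.014] topmed [ 0.436 -0.047  0.015] 205
scene lid 0.67 [334 209 351 221] med [0.583 0.212 0.014] topmed [0.581 0.214 0.016] 208
scene mug 0.89 [128 220 163 256] med [ 0.445 -0.419  0.055] topmed [ 0.435 -0.419  0.09 ] 991
scene tin_lid 0.63 [284 196 305 210] med [0.452 0.087 0.004] topmed [0.455 0.082 0.011] 148
scene spoon 0.79 [269 252 351 281] med [0.726 0.081 0.008] topmed [0.729 0.088 0.009] 493
scene dispenser 0.79 [390 168 402 189] med [0.531 0.447 0.055] topmed [0.524 0.454 0.09 ] 312
scene salt 0.7 [355 146 365 166] med [0.384 0.383 0.045] topmed [0.375 0.389 0.074] 212
scene bowl 0.7 [352 145 369 169] med [0.384 0.385 0.042] topmed [0.375 0.38
[... 768 characters left out ...]
466 285] med [ 0.422 -0.429  0.037] topmed [ 0.417 -0.417  0.091] 1130
top tin_lid 0.96 [234 236 257 257] med [0.47  0.099 0.004] topmed [0.477 0.101 0.01 ] 438
top spoon 0.68 [236 136 327 161] med [0.727 0.086 0.01 ] topmed [0.728 0.088 0.012] 556
top dispenser 0.71 [ 95 217 117 233] med [0.52  0.451 0.079] topmed [0.52  0.458 0.092] 398
top dispenser 0.44 [248 190 270 213] med [0.582 0.061 0.119] topmed [0.583 0.062 0.121] 454
top salt 0.52 [118 270 143 287] med [0.376 0.386 0.07 ] topmed [0.373 0.393 0.078] 314
top salt 0.39 [247 193 271 216] med [0.581 0.061 0.119] topmed [0.583 0.063 0.121] 464
top bowl 0.56 [423 172 465 221] med [ 0.608 -0.431  0.02 ] topmed [ 0.603 -0.417  0.049] 1631
```

Run:
```python
from h import *
b=get_image("top");P=cloud(b)
c=cv2.resize(b["color"][120:290,200:370],(600,600),interpolation=cv2.INTER_CUBIC);cv2.imwrite("pics/crop.png",c)
# clamp base rectangle: points height 10-18mm around
m=(abs(P[...,2]-.0135)<.006)&(abs(P[...,0]-.587)<.11)&(abs(P[...,1]-.0)<.2)
q=P[m][:,:2]
m2=m.astype(np.uint8); n,l,st,ce=cv2.connectedComponentsWithStats(m2)
k=1+np.argmax(st[1:,4]);q=P[l==k][:,:2].astype(np.float32);print("base",len(q),cv2.minAreaRect(q*1000))
# lever
for d in trace(b,"clamp_lever")[:1]:
    q=P[d["mask"]];q=q[~np.isnan(q[:,0])]
    for y in np.arange(-.17,-.03,.01):
        s=q[abs(q[:,1]-y)<.005]
        if len(s):print(round(y,2),len(s),np.median(s,0).round(4),s[:,0].min().round(3),s[:,0].max().round(3),s[:,2].max().round(3))
# lid top
q=P[(P[...,2]>.112)&(P[...,2]<.128)&(np.hypot(P[...,0]-.583,P[...,1]-.062)<.05)]
print("lid",cv2.minEnclosingCircle((q[:,:2]*1000).astype(np.float32)),q.mean(0),np.median(q[:,2]))
```

```text
base 2255 ((586.8712158203125, 14.674476623535156), (115.95468139648438, 246.63156127929688), 3.770277261734009)
-0.14 34 [ 0.5981 -0.1385  0.1254] 0.586 0.61 0.13
-0.13 53 [ 0.5984 -0.1296  0.1177] 0.586 0.613 0.129
-0.12 35 [ 0.5968 -0.121   0.1055] 0.587 0.609 0.117
-0.11 24 [ 0.5977 -0.1105  0.0861] 0.591 0.603 0.096
-0.1 24 [ 0.596  -0.0998  0.0713] 0.591 0.606 0.082
-0.09 22 [ 0.595  -0.0902  0.0561] 0.59 0.6 0.068
-0.08 21 [ 0.5955 -0.0811  0.0427] 0.59 0.603 0.052
-0.07 27 [ 0.5962 -0.0699  0.0311] 0.588 0.604 0.038
-0.06 2 [ 0.6002 -0.0642  0.0294] 0.6 0.601 0.041
lid ((582.6668090820312, 62.2725830078125), 29.16020965576172) [0.58278476 0.06197617 0.11964547] 0.11958643087212106
```

View pics/crop.png

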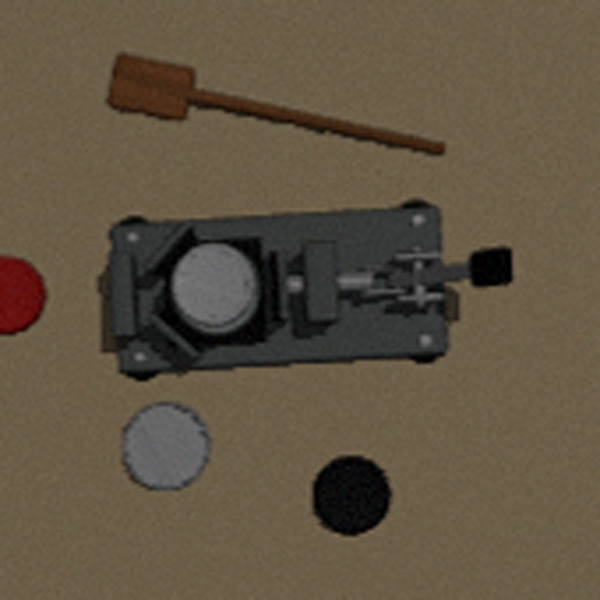

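View pics/scene.png

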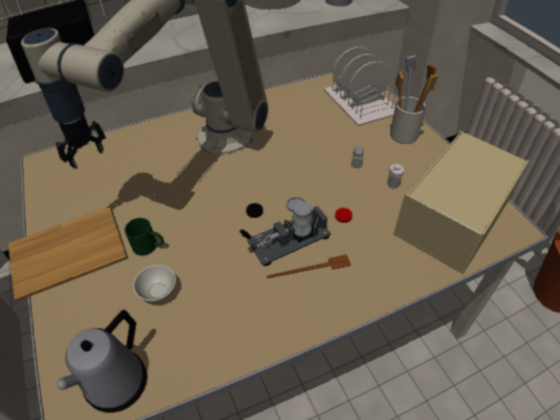

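The candidates for the lid, in crop pixels, are: the grey lid on the jar at (213,286), the grey lid on the counter at (165,446), the black one at (351,495) and the red one at (5,295). I choose the one on the jar because its top measures 119.6 mm high and 58 mm across, matching 16+88+15 mm. The lever grip is the black block at (490,267). The clamp's yaw is about 3.8°, and the pin is near (0.594, -0.089, 0.045).

Next I shut the fingers and go above the lever.

Emit:
servo_tool([
  [[0.0153, 0.0158, 0], [0, 0, 2.9], 0],
  [[0.0153, 0.0158, 0], [0, 0, 2.9], 0],
  [[0.0153, 0.0158, 0], [0, 0, 2.9], 0],
  [[0.0153, 0.0158, 0], [0, 0, 2.9], 0],
  [[0.0153, 0.0158, 0], [0, 0, 2.9], 0],
  [[0.0153, 0.0158, 0], [0, 0, 2.9], 0],
  [[0.0153, 0.0158, 0], [0, 0, 2.9], 0],
  [[0.0153, 0.0158, 0], [0, 0, 2.9], 0],
  [[0.0153, 0.0158, 0], [0, 0, 2.9], 0],
  [[0.0153, 0.0158, 0], [0, 0, 2.9], 0],
  [[0.0153, 0.0158, 0], [0, 0, 2.9], 0],
  [[0.0153, 0.0158, 0], [0, 0, 2.9], 0],
], force=60)

```text
clock: 2.2
tool_pos: [0.4125, -0.31, 0.192]
eef_rot: [-180.0, 0.0, -120.5]
wrist_force: [-0.3, -0.2, 0.3]
grip_width: 0.0003
gripper_force: 0.0
```

Emit:
servo_tool([
  [[0.0153, 0.0158, 0], [0, 0, 2.9], 0],
  [[0.0153, 0.0158, 0], [0, 0, 2.9], 0],
  [[0.0153, 0.0158, 0], [0, 0, 2.9], 0],
  [[0.0153, 0.0158, 0], [0, 0, 2.9], 0],
  [[0.0153, 0.0158, 0], [0, 0, 2.9], 0],
  [[0.0153, 0.0158, 0], [0, 0, 2.9], 0],
  [[0.0153, 0.0158, 0], [0, 0, 2.9], 0],
  [[0.0153, 0.0158, 0], [0, 0, 2.9], 0],
  [[0.0153, 0.0158, 0], [0, 0, 2.9], 0],
  [[0.0153, 0.0158, 0], [0, 0, 2.9], 0],
  [[0.0153, 0.0158, 0], [0, 0, 2.9], 0],
  [[0.0153, 0.0158, 0], [0, 0, 2.9], 0],
  [[0, 0, 0], [0, 0, 0], 0],
])

```text
validation failed for argument at $.ta...
```

Emit:
servo_tool([
  [[0.0153, 0.0158, 0], [0, 0, 2.9], 0],
  [[0.0153, 0.0158, 0], [0, 0, 2.9], 0],
  [[0.0153, 0.0158, 0], [0, 0, 2.9], 0],
  [[0.0153, 0.0158, 0], [0, 0, 2.9], 0],
  [[0.0153, 0.0158, 0], [0, 0, 2.9], 0],
  [[0.0153, 0.0158, 0], [0, 0, 2.9], 0],
  [[0.0153, 0.0158, 0], [0, 0, 2.9], 0],
  [[0.0153, 0.0158, 0], [0, 0, 2.9], 0],
  [[0.0153, 0.0158, 0], [0, 0, 2.9], 0],
  [[0.0153, 0.0158, 0], [0, 0, 2.9], 0],
  [[0.0153, 0.0158, 0], [0, 0, 2.9], 0],
  [[0.0153, 0.0158, 0], [0, 0, 2.9], 0],
])

```text
clock: 3.2
tool_pos: [0.5961, -0.1203, 0.1919]
eef_rot: [-180.0, -0.0, -85.7]
wrist_force: [1.1, 1.3, -0.2]
grip_width: 0.0003
gripper_force: 0.0
```

Emit:
servo_tool([
  [[0, 0, -0.01], [0, 0, 0], 0],
  [[0, 0, -0.01], [0, 0, 0], 0],
  [[0, 0, -0.01], [0, 0, 0], 0],
  [[0, 0, -0.01], [0, 0, 0], 0],
  [[0, 0, 0], [0, 0, 0], 0],
])

```text
clock: 3.62
tool_pos: [0.5933, -0.1215, 0.149]
eef_rot: [179.7, 0.1, -86.0]
wrist_force: [-0.7, -0.1, 0.5]
grip_width: 0.0
gripper_force: 0.0
```

Run:
```python
from h import *
b=get_image("wrist");s=get_state();print(s['clock'],s['tool_pos'],s['eef_rot'],s['wrist_force'],s['joints']);cv2.imwrite("pics/w1.png",b["color"])
P=cloud(b)
for d in trace(b,"clamp_lever")[:1]:
    q=P[d["mask"]];q=q[~np.isnan(q[:,0])]
    for y in np.arange(-.17,-.03,.01):
        t=q[abs(q[:,1]-y)<.005]
        if len(t):print(round(y,2),len(t),np.median(t,0).round(4),t[:,0].min().round(3),t[:,0].max().round(3))
```

```text
3.6667 [ 0.59398188 -0.12179477  0.15043029] [ 1.79827429e+02  1.45906505e-02 -8.59533204e+01] [-0.20640606  0.00407873  0.73979786] [ 3.15648725e+00  2.19562690e+01  1.05633000e+01 -1.21397657e-02
 -7.87798082e+01  8.92594448e-01]
-0.15 313 [ 0.5967 -0.1469  0.1238] 0.586 0.61
-0.14 539 [ 0.5985 -0.1414  0.126 ] 0.585 0.611
-0.13 274 [ 0.5973 -0.1303  0.1135] 0.584 0.61
-0.12 107 [ 0.596  -0.1226  0.1029] 0.58 0.609
-0.11 92 [ 0.5952 -0.1104  0.0801] 0.577 0.602
-0.1 69 [ 0.5951 -0.1001  0.0661] 0.59 0.608
-0.09 57 [ 0.5943 -0.0899  0.0512] 0.582 0.604
-0.08 96 [ 0.5932 -0.0779  0.0329] 0.583 0.603
-0.07 118 [ 0.5991 -0.0702  0.0361] 0.583 0.604
-0.06 97 [ 0.5988 -0.0615  0.0437] 0.581 0.604
-0.05 13 [ 0.5837 -0.0488  0.0139] 0.579 0.584
-0.04 6 [ 0.5811 -0.0433  0.0136] 0.578 0.584
```

View pics/w1.png

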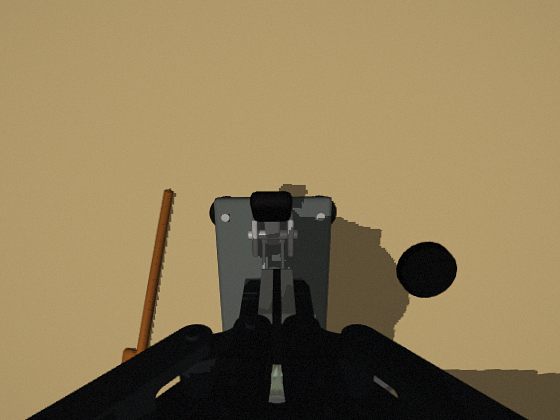

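Emit:
servo_tool([
  [[0.003, 0.0035, -0.016], [0, 0, 0], 0],
  [[0, 0, -0.016], [0, 0, 0], 0],
  [[0.0004, -0.0055, -0.0065], [0, 0, 0], 0],
  [[0.0004, -0.0055, -0.0065], [0, 0, 0], 0],
  [[0.0003, -0.005, -0.005], [0, 0, 0], 0],
  [[0.0003, -0.005, -0.005], [0, 0, 0], 0],
  [[0.0003, -0.004, -0.0057], [0, 0, 0], 0],
  [[0.0003, -0.004, -0.0057], [0, 0, 0], 0],
  [[0.0002, -0.003, -0.0062], [0, 0, 0], 0],
  [[0.0002, -0.003, -0.0062], [0, 0, 0], 0],
  [[0.0001, -0.0015, -0.0066], [0, 0, 0], 0],
  [[0.0001, -0.0015, -0.0066], [0, 0, 0], 0],
])

```text
clock: 4.72
tool_pos: [0.6015, -0.1562, 0.06]
eef_rot: [-179.9, -0.0, -85.9]
wrist_force: [-0.0, 0.4, 0.6]
grip_width: -0.0004
gripper_force: 0.5
```

Emit:
servo_tool([
  [[0, -0.001, -0.004], [0, 0, 0], 0],
  [[0, -0.001, -0.004], [0, 0, 0], 0],
  [[0, -0.001, -0.004], [0, 0, 0], 0],
  [[0, 0, 0], [0, 0, 0], 0],
  [[0, 0, 0], [0, 0, 0], 0],
])

```text
clock: 5.13
tool_pos: [0.6009, -0.1583, 0.0476]
eef_rot: [180.0, 0.0, -85.9]
wrist_force: [0.0, 1.0, 1.6]
grip_width: 0.0001
gripper_force: 1.0
```

Run:
```python
from h import *
a=get_image("scene");w=get_image("wrist");s=get_state();print(s['clock'],s['tool_pos'],s['wrist_force'])
c=cv2.resize(a["color"][190:280,225:345],(480,360),interpolation=cv2.INTER_CUBIC)
o=np.zeros((420,800,3),np.uint8);o[:360,:480]=c;o[:240,480:]=cv2.resize(w["color"],(320,240));cv2.imwrite("pics/s2.png",o)
```

```text
5.2333 [ 0.60086341 -0.15821436  0.04783645] [-0.04804168  1.60212196  1.85149548]
```

View pics/s2.png

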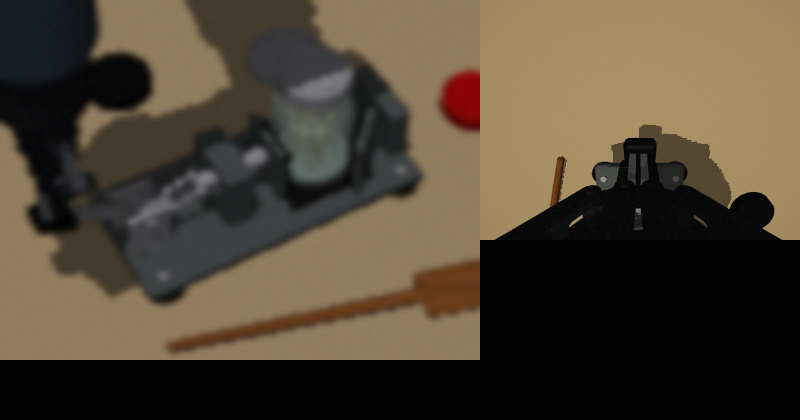

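The lever is down under the fingertips (crop about (60,215)), close to dead centre. I push it a few millimetres further to its stop.

Emit:
servo_tool([
  [[0, -0.001, -0.002], [0, 0, 0], 0],
  [[0, 0, -0.002], [0, 0, 0], 0],
  [[0, 0, -0.001], [0, 0, 0], 0],
  [[0, 0, 0], [0, 0, 0], 0],
  [[0, 0, 0], [0, 0, 0], 0],
])

```text
clock: 5.65
tool_pos: [0.6012, -0.16, 0.0431]
eef_rot: [-180.0, -0.0, -85.9]
wrist_force: [0.8, -0.3, 4.4]
grip_width: -0.0001
gripper_force: 1.3
```

Emit:
servo_tool([
  [[0, 0, -0.001], [0, 0, 0], 0],
  [[0, 0, -0.001], [0, 0, 0], 0],
  [[0, 0, 0], [0, 0, 0], 0],
  [[0, 0, 0], [0, 0, 0], 0],
])

```text
clock: 5.98
tool_pos: [0.6012, -0.1598, 0.0409]
eef_rot: [-180.0, -0.0, -85.9]
wrist_force: [0.4, -0.9, 4.3]
grip_width: -0.0001
gripper_force: 1.4
```

Emit:
servo_tool([
  [[0, 0, -0.001], [0, 0, 0], 0],
  [[0, 0, -0.001], [0, 0, 0], 0],
  [[0, 0, 0], [0, 0, 0], 0],
  [[0, 0, 0], [0, 0, 0], 0],
])

```text
clock: 6.32
tool_pos: [0.6011, -0.1596, 0.0388]
eef_rot: [-180.0, 0.0, -85.9]
wrist_force: [0.9, -0.7, 3.0]
grip_width: -0.0004
gripper_force: 1.5
```

Run:
```python
from h import *
s=get_state();print(s['clock'],s['tool_pos'],s['wrist_force'])
a=get_image("scene");P=cloud(a)
for d in trace(a,"clamp_lever")[:2]:
    q=P[d["mask"]];q=q[~np.isnan(q[:,0])]
    print(d["p"])
    for y in np.arange(-.2,-.05,.01):
        t=q[abs(q[:,1]-y)<.005]
        if len(t):print(round(y,2),len(t),np.median(t,0).round(4),t[:,2].max().round(3))
```

```text
6.3167 [ 0.60111828 -0.15963053  0.03882027] [ 0.89028972 -0.6581346   2.97265563]
0.46
-0.18 15 [ 0.6027 -0.1773  0.0778] 0.084
-0.17 24 [ 0.6082 -0.1718  0.0782] 0.091
-0.16 20 [ 0.6104 -0.1601  0.0728] 0.092
-0.15 17 [ 0.608  -0.1507  0.0707] 0.097
-0.14 16 [ 0.5988 -0.1399  0.0643] 0.068
-0.13 19 [ 0.5961 -0.1296  0.0598] 0.067
-0.12 21 [ 0.5927 -0.1209  0.0522] 0.062
-0.11 21 [ 0.5924 -0.1101  0.0525] 0.06
-0.1 12 [ 0.5967 -0.1016  0.0519] 0.056
-0.09 3 [ 0.5957 -0.0924  0.0481] 0.051
-0.08 4 [ 0.5905 -0.0768  0.0444] 0.047
-0.07 11 [ 0.5886 -0.0683  0.042 ] 0.046
-0.06 5 [ 0.5859 -0.0615  0.0417] 0.044
-0.05 10 [ 0.5826 -0.05    0.0444] 0.049
```

Run:
```python
from h import *
w=get_image("wrist");P=cloud(w)
c=cv2.resize(w["color"][200:420,180:380],(600,600),interpolation=cv2.INTER_CUBIC);c=np.clip(c.astype(float)*2,0,255).astype(np.uint8);cv2.imwrite("pics/w3.png",c)
for v in range(230,420,10):
    print(v,[tuple((P[v,u]*1000).round().astype(int)) if P[v,u,0]==P[v,u,0] else None for u in (265,280,295)])
```

```text
230 [(np.int64(609), np.int64(-157), np.int64(1)), (np.int64(599), np.int64(-158), np.int64(0)), (np.int64(589), np.int64(-158), np.int64(0))]
240 [(np.int64(608), np.int64(-182), np.int64(76)), (np.int64(601), np.int64(-183), np.int64(77)), (np.int64(594), np.int64(-182), np.int64(75))]
250 [(np.int64(608), np.int64(-179), np.int64(81)), (np.int64(601), np.int64(-179), np.int64(80)), (np.int64(595), np.int64(-181), np.int64(82))]
260 [(np.int64(607), np.int64(-175), np.int64(81)), (np.int64(601), np.int64(-175), np.int64(82)), (np.int64(594), np.int64(-176), np.int64(82))]
270 [(np.int64(607), np.int64(-171), np.int64(84)), (np.int64(600), np.int64(-171), np.int64(84)), (np.int64(594), np.int64(-170), np.int64(80))]
280 [(np.int64(607), np.int64(-171), np.int64(93)), (np.int64(600), np.int64(-171), np.int64(92)), (np.int64(594), np.int64(-168), np.int64(86))]
290 [(np.int64(606), np.int64(-171), np.int64(101)), (np.int64(601), np.int64(-172), np.int64(101)), (np.int64(594), np.int64(-168), np.int64(94))]
300 [(np.int64(606), np.int64(-172), np.int64(108)), (np.int64(601), np.int64(-
[... 1000 characters left out ...]
 np.int64(128)), (np.int64(593), np.int64(-82), np.int64(46)), (np.int64(598), np.int64(-178), np.int64(150))]
380 [(np.int64(604), np.int64(-153), np.int64(128)), (np.int64(592), np.int64(-71), np.int64(42)), (np.int64(598), np.int64(-176), np.int64(152))]
390 [(np.int64(604), np.int64(-153), np.int64(132)), (np.int64(589), np.int64(-33), np.int64(13)), (np.int64(597), np.int64(-174), np.int64(152))]
400 [(np.int64(604), np.int64(-154), np.int64(137)), (np.int64(589), np.int64(-31), np.int64(20)), (np.int64(597), np.int64(-171), np.int64(152))]
410 [(np.int64(605), np.int64(-171), np.int64(156)), (np.int64(601), np.int64(-172), np.int64(157)), (np.int64(598), np.int64(-172), np.int64(157))]
```

View pics/w3.png

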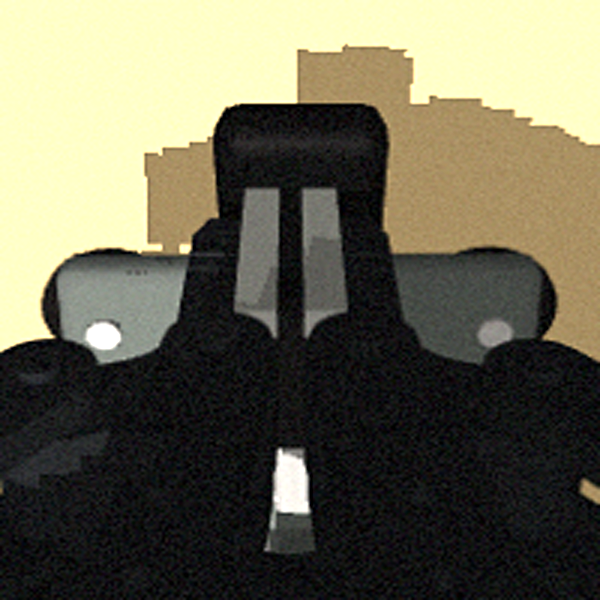

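Run:
```python
from h import *
a=get_image("scene");P=cloud(a)
print("cam scene",np.array(a["extrinsics"])[:3,3].round(3))
w=get_image("wrist");print("cam wrist",np.array(w["extrinsics"])[:3,3].round(3))
m=(P[...,0]>.575)&(P[...,0]<.64)&(P[...,1]>-.2)&(P[...,1]<-.10)&(P[...,2]>.02)
vs,us=np.where(m)
for v in range(vs.min(),vs.max()+1):
    print(v,[(u,)+tuple(int(x) for x in P[v,u]*1000) for u in range(us.min(),us.max()+1,3) if m[v,u]])
c=cv2.resize(a["color"][195:265,225:305],(800,600),interpolation=cv2.INTER_CUBIC);cv2.imwrite("pics/s4.png",np.clip(c*1.6,0,255).astype(np.uint8))
```

```text
cam scene [ 1.384 -0.363  1.105]
cam wrist [ 0.607 -0.244  0.222]
119 [(230, 575, -133, 501), (233, 575, -126, 499)]
120 [(227, 576, -140, 501), (230, 576, -133, 500), (233, 579, -127, 500), (236, 580, -120, 498)]
121 [(224, 577, -148, 502), (227, 579, -142, 502), (230, 583, -136, 502), (233, 584, -129, 501), (236, 583, -121, 498)]
122 [(224, 581, -149, 502), (227, 583, -143, 501), (230, 588, -137, 503), (233, 589, -131, 502), (236, 591, -124, 501), (239, 590, -116, 497)]
123 [(215, 576, -169, 502), (218, 575, -162, 500), (221, 581, -157, 502), (224, 584, -150, 502), (227, 587, -144, 502), (230, 591, -138, 503), (233, 592, -132, 501), (236, 592, -125, 499), (239, 595, -118, 499)]
124 [(215, 579, -170, 502), (218, 582, -164, 502), (221, 584, -158, 501), (224, 589, -152, 503), (227, 590, -145, 501), (230, 593, -139, 502), (233, 596, -133, 501), (236, 600, -127, 502), (239, 599, -120, 499), (242, 600, -113, 497)]
125 [(212, 581, -178, 504), (215, 584, -172, 503), (218, 584, -165, 501), (221, 590, -160, 503), (224, 592, -153, 503), (227, 594, -147, 502), (230, 599, -141, 503), (233, 598,
[... 16882 characters left out ...]
-167, 84), (239, 615, -160, 91), (242, 603, -148, 70), (245, 599, -138, 61), (248, 600, -129, 57), (251, 601, -120, 52), (254, 582, -104, 22), (257, 608, -103, 53)]
246 [(233, 603, -176, 80), (236, 605, -167, 78), (239, 606, -159, 75), (242, 606, -150, 70), (245, 601, -139, 58), (257, 611, -104, 51)]
247 [(233, 606, -177, 79), (236, 610, -169, 80), (239, 608, -159, 72), (242, 609, -151, 69), (257, 613, -105, 49)]
248 [(233, 607, -178, 77), (236, 610, -169, 76), (239, 607, -160, 67), (242, 611, -152, 68), (257, 611, -105, 42)]
249 [(233, 607, -178, 72), (236, 613, -171, 75), (239, 612, -161, 68), (257, 610, -105, 36)]
250 [(236, 611, -171, 68), (257, 612, -106, 34)]
251 [(257, 607, -104, 21)]
```

View pics/s4.png

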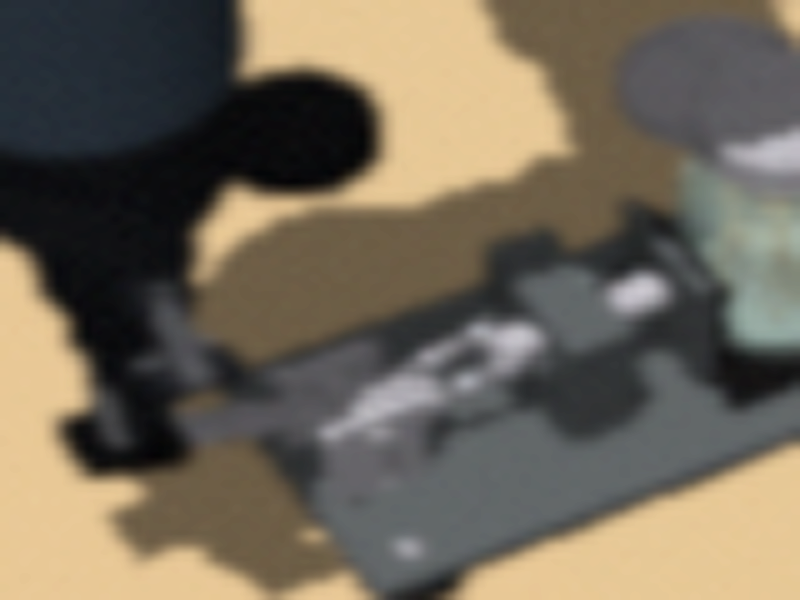

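The view shows the fingertips resting on the grip (crop (120,430)). The lever is still about 18° above level, so the physical tips sit roughly 35 mm higher than the reported TCP. I keep pushing and watch the force.

Emit:
servo_tool([
  [[0, -0.0005, -0.003], [0, 0, 0], 0],
  [[0, -0.0005, -0.003], [0, 0, 0], 0],
  [[0, -0.0005, -0.003], [0, 0, 0], 0],
  [[0, -0.0005, -0.003], [0, 0, 0], 0],
  [[0, 0, 0], [0, 0, 0], 0],
])

```text
clock: 6.98
tool_pos: [0.6005, -0.1616, 0.0257]
eef_rot: [179.9, 0.0, -85.9]
wrist_force: [0.7, -1.5, 1.9]
grip_width: 0.0
gripper_force: 1.1
```

```bash
cat >> h.py <<'E'
def grip():
    w=get_image("wrist");P=cloud(w);s=get_state()
    q=P[(abs(P[...,0]-.600)<.008)&(P[...,1]<-.174)&(P[...,1]>-.2)&(P[...,2]>.02)&(P[...,2]<.11)]
    print(s['clock'],s['tool_pos'].round(4) if hasattr(s['tool_pos'],'round') else s['tool_pos'],s['wrist_force'])
    for y in np.arange(-.194,-.172,.004):
        t=q[abs(q[:,1]-y)<.002]
        if len(t):print(round(y,3),len(t),np.median(t[:,2]).round(4))
E
python3 -c "from h import *;grip()"
```

```text
7.0333 [ 0.6005 -0.1615  0.026 ] [ 0.12931167 -0.97942781  3.01429324]
-0.186 354 0.0635
-0.182 366 0.0671
-0.178 314 0.0673
-0.174 540 0.091
```

Emit:
servo_tool([
  [[0, -0.0003, -0.003], [0, 0, 0], 0],
  [[0, -0.0003, -0.003], [0, 0, 0], 0],
  [[0, -0.0003, -0.003], [0, 0, 0], 0],
  [[0, 0, -0.003], [0, 0, 0], 0],
  [[0, 0, 0], [0, 0, 0], 0],
])

```text
clock: 7.45
tool_pos: [0.6001, -0.1622, 0.0135]
eef_rot: [179.9, 0.1, -85.9]
wrist_force: [0.5, -0.2, 0.4]
grip_width: 0.0004
gripper_force: 0.1
```

```bash
python3 -c "from h import *;grip()"
```

```text
7.5 [ 0.6002 -0.1622  0.0138] [ 0.2300112  -0.20774122  0.15553507]
-0.186 457 0.051
-0.182 318 0.0536
-0.178 605 0.0942
-0.174 2057 0.0879
```

Emit:
servo_tool([
  [[0, 0, -0.002], [0, 0, 0], 0],
  [[0, 0, -0.002], [0, 0, 0], 0],
  [[0, 0, 0], [0, 0, 0], 0],
  [[0, 0, 0], [0, 0, 0], 0],
])

```text
clock: 7.83
tool_pos: [0.6008, -0.1624, 0.0105]
eef_rot: [180.0, 0.0, -85.9]
wrist_force: [0.5, 0.4, -0.4]
grip_width: -0.0001
gripper_force: 0.0
```

```bash
python3 -c "from h import *;grip()"
```

```text
7.8833 [ 0.601  -0.1625  0.0108] [ 0.20352267 -0.19019595 -0.89376056]
-0.186 427 0.0451
-0.182 309 0.0473
-0.178 850 0.096
-0.174 2294 0.0835
```

Emit:
servo_tool([
  [[0, 0, -0.002], [0, 0, 0], 0],
  [[0, 0, -0.001], [0, 0, 0], 0],
  [[0, 0, 0], [0, 0, 0], 0],
  [[0, 0, 0], [0, 0, 0], 0],
])

```text
clock: 8.22
tool_pos: [0.6009, -0.1626, 0.0078]
eef_rot: [180.0, 0.0, -85.9]
wrist_force: [0.3, -0.0, 0.5]
grip_width: 0.0002
gripper_force: 0.0
```

Emit:
servo_tool([
  [[0, 0, 0.01], [0, 0, 0], 0.085],
  [[0, 0, 0.02], [0, 0, 0], 0.085],
  [[0, 0, 0.03], [0, 0, 0], 0.085],
  [[0, 0, 0.035], [0, 0, 0], 0.085],
  [[0, 0, 0.035], [0, 0, 0], 0.085],
  [[0, 0, 0.035], [0, 0, 0], 0.085],
  [[0, 0, 0], [0, 0, 0], 0.085],
  [[0, 0, 0], [0, 0, 0], 0.085],
])

```text
clock: 8.88
tool_pos: [0.6026, -0.1629, 0.1767]
eef_rot: [-179.6, -0.1, -85.9]
wrist_force: [0.2, -0.5, -0.9]
grip_width: 0.0849
gripper_force: 0.0
```

Run:
```python
from h import *
w=get_image("wrist");a=get_image("scene");t=get_image("top");s=get_state();print(s['clock'],s['tool_pos'],s['wrist_force'],s['grip_width'])
c=cv2.resize(a["color"][180:270,225:345],(480,360),interpolation=cv2.INTER_CUBIC)
o=np.zeros((420,800,3),np.uint8);o[:360,:480]=np.clip(c*1.5,0,255);o[:240,480:]=cv2.resize(w["color"],(320,240));cv2.imwrite("pics/s5.png",o)
P=cloud(w)
q=P[(abs(P[...,0]-.599)<.006)&(P[...,1]<-.12)&(P[...,1]>-.2)&(P[...,2]>.02)&(P[...,2]<.11)]
for y in np.arange(-.194,-.12,.008):
    u=q[abs(q[:,1]-y)<.004]
    if len(u):print(round(y,3),len(u),np.median(u[:,2]).round(4))
# fingertips: lowest finger points seen by scene
S=cloud(a);m=(abs(S[...,0]-.6)<.075)&(S[...,1]<-.13)&(S[...,1]>-.2)&(S[...,2]>.08)
f=S[m];print("lowest finger",f[np.argsort(f[:,2])[:12]].round(3))
T=cloud(t)
q=T[(T[...,2]>.112)&(T[...,2]<.128)&(np.hypot(T[...,0]-.583,T[...,1]-.062)<.05)]
print("lid",cv2.minEnclosingCircle((q[:,:2]*1000).astype(np.float32)),q.mean(0))
```

```text
9.0333 [ 0.600286   -0.1623992   0.17197466] [0.25060882 0.12833952 0.10423041] 0.08532080873026889
-0.186 85 0.0418
-0.178 119 0.0432
-0.17 113 0.044
-0.162 115 0.0447
-0.154 96 0.0448
-0.146 100 0.0436
-0.138 93 0.0446
-0.13 87 0.0452
-0.122 61 0.0461
lowest finger [[ 0.558 -0.166  0.225]
 [ 0.647 -0.15   0.226]
 [ 0.558 -0.169  0.227]
 [ 0.558 -0.172  0.227]
 [ 0.561 -0.164  0.231]
 [ 0.649 -0.17   0.231]
 [ 0.653 -0.163  0.231]
 [ 0.56  -0.166  0.231]
 [ 0.56  -0.175  0.231]
 [ 0.557 -0.165  0.231]
 [ 0.559 -0.169  0.231]
 [ 0.652 -0.168  0.233]]
lid ((582.1661376953125, 66.47203826904297), 28.314807891845703) [0.57649907 0.07145883 0.11940846]
```

View pics/s5.png

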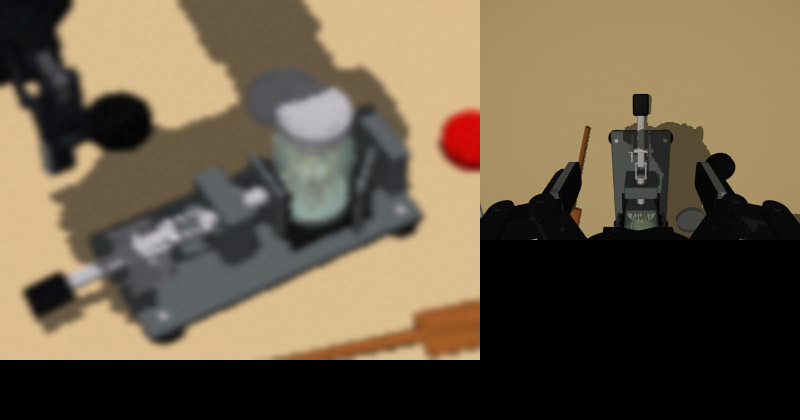

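The lever has snapped to its stop: the wrist depth puts the grip at 42–45 mm, sloping down outward, and the jar is clamped. Both the dead-centre contact and the open-finger depth put the tips about 36–40 mm above the reported TCP height, so I will allow for that. Next I hover over the lid.

Emit:
servo_tool([
  [[-0.0014, 0.0188, 0], [0, 0, 0], 0.085],
  [[-0.0014, 0.0188, 0], [0, 0, 0], 0.085],
  [[-0.0014, 0.0188, 0], [0, 0, 0], 0.085],
  [[-0.0014, 0.0188, 0], [0, 0, 0], 0.085],
  [[-0.0014, 0.0188, 0], [0, 0, 0], 0.085],
  [[-0.0014, 0.0188, 0], [0, 0, 0], 0.085],
  [[-0.0014, 0.0188, 0], [0, 0, 0], 0.085],
  [[-0.0014, 0.0188, 0], [0, 0, 0], 0.085],
  [[-0.0014, 0.0188, 0], [0, 0, 0], 0.085],
  [[-0.0014, 0.0188, 0], [0, 0, 0], 0.085],
  [[-0.0014, 0.0188, 0], [0, 0, 0], 0.085],
  [[-0.0014, 0.0188, 0], [0, 0, 0], 0.085],
])

```text
clock: 10.03
tool_pos: [0.5833, 0.0637, 0.1715]
eef_rot: [179.8, -0.0, -85.9]
wrist_force: [-0.3, 0.6, 0.6]
grip_width: 0.085
gripper_force: 0.0
```

Emit:
servo_tool([
  [[0, 0, 0], [0, 0, 0], 0.085],
  [[0, 0, 0], [0, 0, 0], 0.085],
])

```text
clock: 10.2
tool_pos: [0.5835, 0.0636, 0.1717]
eef_rot: [179.9, -0.0, -85.8]
wrist_force: [0.1, -1.3, 0.1]
grip_width: 0.0847
gripper_force: 0.0
```

Run:
```python
from h import *
w=get_image("wrist");a=get_image("scene");s=get_state();print(s['clock'],s['tool_pos'],s['eef_rot'],s['wrist_force'])
for n,im in(("w",w),("s",a)):
    T=cloud(im);h=np.hypot(T[...,0]-.5836,T[...,1]-.0636)
    q=T[(T[...,2]>.114)&(T[...,2]<.125)&(h<.04)]
    print(n,len(q),cv2.minEnclosingCircle((q[:,:2]*1000).astype(np.float32)),q.mean(0),np.median(q[:,2]))
    m=(abs(T[...,0]-.583)<.08)&(abs(T[...,1]-.064)<.04)&(T[...,2]>.14)
    f=T[m];
    for side in (-1,1):
        g=f[(f[:,0]-.5836)*side>.02]
        if len(g):print(n,side,"lowest",g[np.argsort(g[:,2])[:60:10]].round(3).tolist())
o=np.zeros((420,800,3),np.uint8);c=cv2.resize(a["color"][170:260,240:360],(400,300),interpolation=cv2.INTER_CUBIC);o[:300,:400]=np.clip(c*1.5,0,255);o[:300,400:]=cv2.resize(w["color"],(400,300));cv2.imwrite("pics/s6.png",o)
```

```text
10.3 [0.58382984 0.06243707 0.17214105] [ 1.79911526e+02 -3.61292183e-02 -8.58931702e+01] [ 0.4282969  -0.29391423 -0.38866625]
w 5019 ((581.5360717773438, 61.940311431884766), 29.203285217285156) [0.58162067 0.06039009 0.1194486 ] 0.11947754534184782
w -1 lowest [[0.541, 0.058, 0.225], [0.542, 0.055, 0.225], [0.541, 0.064, 0.226], [0.542, 0.051, 0.226], [0.541, 0.057, 0.226], [0.542, 0.056, 0.227]]
w 1 lowest [[0.626, 0.065, 0.224], [0.626, 0.066, 0.225], [0.626, 0.068, 0.225], [0.626, 0.063, 0.226], [0.626, 0.069, 0.226], [0.625, 0.074, 0.227]]
s 212 ((582.7572021484375, 61.12577819824219), 29.03109359741211) [0.58326567 0.06080552 0.11834232] 0.1183134638574222
s -1 lowest [[0.54, 0.057, 0.223], [0.54, 0.07, 0.23], [0.539, 0.067, 0.234], [0.543, 0.059, 0.241], [0.541, 0.059, 0.247], [0.543, 0.055, 0.251]]
s 1 lowest [[0.633, 0.059, 0.225], [0.639, 0.061, 0.234], [0.632, 0.056, 0.237], [0.637, 0.068, 0.244], [0.641, 0.063, 0.25], [0.633, 0.054, 0.255]]
```

View pics/s6.png

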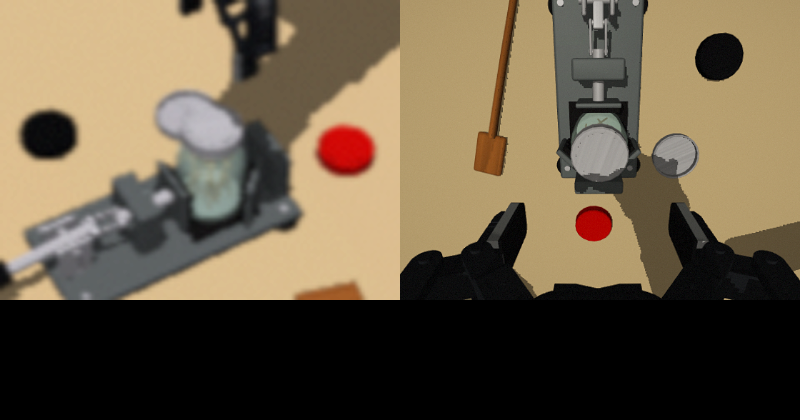

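The wrist view shows the lid at (600,152) between the open fingers. The pads' mid-line is 1–2 mm off the lid centre in x, and the open tips are at z = 0.225 with the TCP at 0.172. I correct the offset and go down.

Emit:
servo_tool([
  [[-0.0015, -0.001, -0.012], [0, 0, 0], 0.085],
  [[0, 0, -0.012], [0, 0, 0], 0.085],
  [[0, 0, -0.012], [0, 0, 0], 0.085],
  [[0, 0, -0.012], [0, 0, 0], 0.085],
  [[0, 0, -0.012], [0, 0, 0], 0.085],
  [[0, 0, -0.012], [0, 0, 0], 0.085],
  [[0, 0, -0.012], [0, 0, 0], 0.085],
  [[0, 0, -0.012], [0, 0, 0], 0.085],
  [[0, 0, -0.012], [0, 0, 0], 0.085],
  [[0, 0, -0.012], [0, 0, 0], 0.085],
  [[0, 0, 0], [0, 0, 0], 0.085],
  [[0, 0, 0], [0, 0, 0], 0.085],
])

```text
clock: 11.3
tool_pos: [0.5823, 0.0609, 0.0524]
eef_rot: [179.9, -0.0, -85.9]
wrist_force: [0.6, -0.1, -0.3]
grip_width: 0.0853
gripper_force: 0.0
```

Run:
```python
from h import *
w=get_image("wrist");s=get_state();print(s['clock'],s['tool_pos'],s['wrist_force'])
T=cloud(w);X,Y=T[...,0],T[...,1]
q=T[(T[...,2]>.114)&(T[...,2]<.125)&(np.hypot(X-.5825,Y-.062)<.032)]
print(len(q),cv2.minEnclosingCircle((q[:,:2]*1000).astype(np.float32)),np.median(q[:,2]))
for side in(-1,1):
    g=T[((X-.5825)*side>.031)&((X-.5825)*side<.06)&(abs(Y-.062)<.02)&(T[...,2]>.078)]
    g=g[np.argsort(g[:,2])]
    print(side,len(g),g[:80:10].round(3).tolist())
```

```text
11.35 [0.58295621 0.06125024 0.05326751] [ 0.79928214 -0.8741367  -0.29225326]
14887 ((581.5828247070312, 61.79088592529297), 29.319290161132812) 0.11943458238494761
-1 8080 [[0.55, 0.056, 0.078], [0.551, 0.056, 0.081], [0.551, 0.057, 0.082], [0.539, 0.063, 0.106], [0.54, 0.05, 0.106], [0.54, 0.062, 0.107], [0.54, 0.056, 0.107], [0.54, 0.051, 0.107]]
1 9234 [[0.625, 0.066, 0.105], [0.625, 0.055, 0.106], [0.625, 0.056, 0.106], [0.625, 0.056, 0.107], [0.624, 0.07, 0.107], [0.625, 0.057, 0.107], [0.624, 0.072, 0.108], [0.625, 0.065, 0.108]]
```

Emit:
servo_tool([
  [[-0.0005, 0, -0.0015], [0, 0, 0], 0.07],
  [[0, 0, 0], [0, 0, 0], 0.066],
  [[0, 0, 0], [0, 0, 0], 0.063],
  [[0, 0, 0], [0, 0, 0], 0.06],
  [[0, 0, 0], [0, 0, 0], 0.057],
  [[0, 0, 0], [0, 0, 0], 0.05],
  [[0, 0, 0], [0, 0, 0], 0.05],
  [[0, 0, 0], [0, 0, 0], 0.05],
  [[0, 0, 0], [0, 0, 0], 0.05],
  [[0, 0, 0], [0, 0, 0], 0.05],
], force=90)

```text
clock: 12.18
tool_pos: [0.5821, 0.0621, 0.0525]
eef_rot: [-180.0, 0.0, -85.9]
wrist_force: [-3.8, 0.8, 6.3]
grip_width: 0.0558
gripper_force: 94.2
```

Emit:
servo_tool([
  [[0, 0, 0.0001], [0, 0, 2.5], 0.05],
  [[0, 0, 0.0001], [0, 0, 2.5], 0.05],
  [[0, 0, 0.0001], [0, 0, 2.5], 0.05],
  [[0, 0, 0.0001], [0, 0, 2.5], 0.05],
  [[0, 0, 0.0001], [0, 0, 2.5], 0.05],
  [[0, 0, 0.0001], [0, 0, 2.5], 0.05],
  [[0, 0, 0.0001], [0, 0, 2.5], 0.05],
  [[0, 0, 0.0001], [0, 0, 2.5], 0.05],
])

```text
clock: 12.85
tool_pos: [0.5826, 0.0622, 0.0525]
eef_rot: [-179.9, -0.0, -65.8]
wrist_force: [0.4, 0.3, 0.8]
grip_width: 0.0559
gripper_force: 94.9
```

```bash
python3 -c "
from h import *
s=get_state();print(s['clock'],s['tool_pos'],s['eef_rot'],s['wrist_force'],s['moment'],s['grip_width'],s['joints'])"
```

```text
12.85 [0.58259499 0.06222158 0.05251442] [-1.79940688e+02 -4.74947737e-03 -6.57564001e+01] [0.35722963 0.26339087 0.83758516] [0.1308797  0.01976789 0.00625768] 0.05589579926253675 [ 2.13765643e+01  2.30019767e+01 -2.64724774e+00  1.97205024e-03
 -6.42913002e+01  2.86618354e+00]
```

Emit:
servo_tool([
  [[0, 0, 0.0001], [0, 0, 2.5], 0.05],
  [[0, 0, 0.0001], [0, 0, 2.5], 0.05],
  [[0, 0, 0.0001], [0, 0, 2.5], 0.05],
  [[0, 0, 0.0001], [0, 0, 2.5], 0.05],
  [[0, 0, 0.0001], [0, 0, 2.5], 0.05],
  [[0, 0, 0.0001], [0, 0, 2.5], 0.05],
  [[0, 0, 0.0001], [0, 0, 2.5], 0.05],
  [[0, 0, 0.0001], [0, 0, 2.5], 0.05],
  [[0, 0, 0.0001], [0, 0, 2.5], 0.05],
  [[0, 0, 0.0001], [0, 0, 2.5], 0.05],
  [[0, 0, 0.0001], [0, 0, 2.5], 0.05],
])

```text
clock: 13.77
tool_pos: [0.5825, 0.0622, 0.0534]
eef_rot: [-180.0, -0.0, -38.3]
wrist_force: [0.8, -0.3, -0.3]
grip_width: 0.0562
gripper_force: 95.1
```

Emit:
servo_tool([
  [[0, 0, 0.0001], [0, 0, 2.5], 0.05],
  [[0, 0, 0.0001], [0, 0, 2.5], 0.05],
  [[0, 0, 0.0001], [0, 0, 2.5], 0.05],
  [[0, 0, 0], [0, 0, 2.5], 0.05],
  [[0, 0, 0], [0, 0, 2.5], 0.05],
  [[0, 0, 0], [0, 0, 2.5], 0.05],
  [[0, 0, 0], [0, 0, 2.5], 0.05],
  [[0, 0, 0], [0, 0, 2.5], 0.05],
  [[0, 0, 0], [0, 0, 2.5], 0.05],
  [[0, 0, 0], [0, 0, 2.5], 0.05],
  [[0, 0, 0], [0, 0, 2.5], 0.05],
  [[0, 0, 0], [0, 0, 0], 0.05],
])

```text
clock: 14.77
tool_pos: [0.5827, 0.0625, 0.0537]
eef_rot: [-179.9, -0.0, -10.8]
wrist_force: [0.2, 1.5, -0.2]
grip_width: 0.0556
gripper_force: 95.1
```

```bash
python3 -c "
from h import *
s=get_state();print(s['clock'],s['tool_pos'],s['eef_rot'],s['wrist_force'],s['moment'],s['grip_width'])
w=get_image('wrist');cv2.imwrite('pics/w7.png',w['color'])"
```

```text
14.7667 [0.58265503 0.06254206 0.05373764] [-1.79945745e+02 -4.98088297e-02 -1.07871728e+01] [ 0.23526191  1.486576   -0.21235931] [ 0.68226347 -0.13279873 -0.01017649] 0.055644059017252646
```

View pics/w7.png

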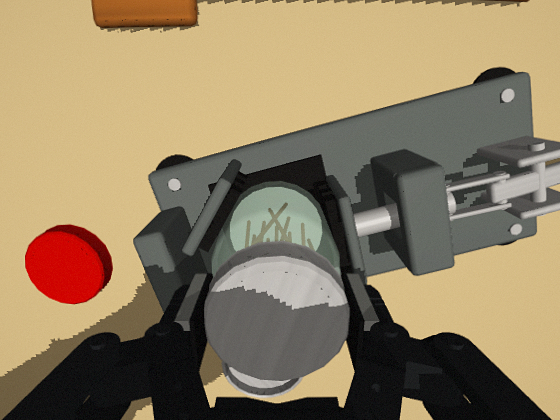

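Emit:
servo_tool([
  [[0, 0, 0.001], [0, 0, 0], 0.05],
  [[0, 0, 0.001], [0, 0, 0], 0.05],
  [[0, 0, 0.001], [0, 0, 0], 0.05],
  [[0, 0, 0.001], [0, 0, 0], 0.05],
  [[0, 0, 0], [0, 0, 0], 0.05],
])

```text
clock: 15.23
tool_pos: [0.5825, 0.0623, 0.0578]
eef_rot: [-180.0, -0.0, -10.9]
wrist_force: [0.6, 2.9, -1.9]
grip_width: 0.0559
gripper_force: 95.4
```

Emit:
servo_tool([
  [[0, 0, 0.002], [0, 0, 0], 0.05],
  [[0, 0, 0.002], [0, 0, 0], 0.05],
  [[0, 0, 0.003], [0, 0, 0], 0.05],
  [[0, 0, 0.003], [0, 0, 0], 0.05],
  [[0, 0, 0.004], [0, 0, 0], 0.05],
  [[0, 0, 0.004], [0, 0, 0], 0.05],
  [[0, 0, 0.004], [0, 0, 0], 0.05],
  [[0, 0, 0.004], [0, 0, 0], 0.05],
  [[0, 0, 0.002], [0, 0, 0], 0.05],
  [[0, 0, 0.002], [0, 0, 0], 0.05],
  [[0, 0, 0], [0, 0, 0], 0.05],
  [[0, 0, 0], [0, 0, 0], 0.05],
])

```text
clock: 16.23
tool_pos: [0.5821, 0.062, 0.0876]
eef_rot: [180.0, 0.0, -10.9]
wrist_force: [-1.0, 0.6, -1.5]
grip_width: 0.056
gripper_force: 95.7
```

Run:
```python
from h import *
s=get_state();print(s['clock'],s['tool_pos'],s['eef_rot'],s['wrist_force'],s['grip_width'],s['gripper_force'])
w=get_image('wrist');a=get_image("scene")
T=cloud(w);X,Y,Z=T[...,0],T[...,1],T[...,2]
q=T[(np.hypot(X-.5825,Y-.062)<.024)&(Z>.1)&(Z<.2)]
A=np.c_[q[:,:2]-[.5825,.062],np.ones(len(q))];
g=abs(q[:,2]-np.median(q[:,2]))<.006;c=np.linalg.lstsq(A[g],q[g,2],rcond=None)[0];print("lid top",np.median(q[:,2]),"tilt deg",np.degrees(c[:2]),g.mean())
o=np.zeros((420,800,3),np.uint8);c=cv2.resize(a["color"][170:260,240:360],(400,300),interpolation=cv2.INTER_CUBIC);o[:300,:400]=np.clip(c*1.5,0,255);o[:300,400:]=cv2.resize(w["color"],(400,300));cv2.imwrite("pics/s8.png",o)
```

```text
16.2333 [0.58213486 0.06197225 0.08755946] [ 1.79999917e+02  4.69466183e-03 -1.08909813e+01] [-0.98109586  0.5627859  -1.48671733] 0.05595280790037073 95.69741990533657
lid top 0.15435003118273585 tilt deg [0.2406001 0.1279273] 0.8950785156592683
```

View pics/s8.png

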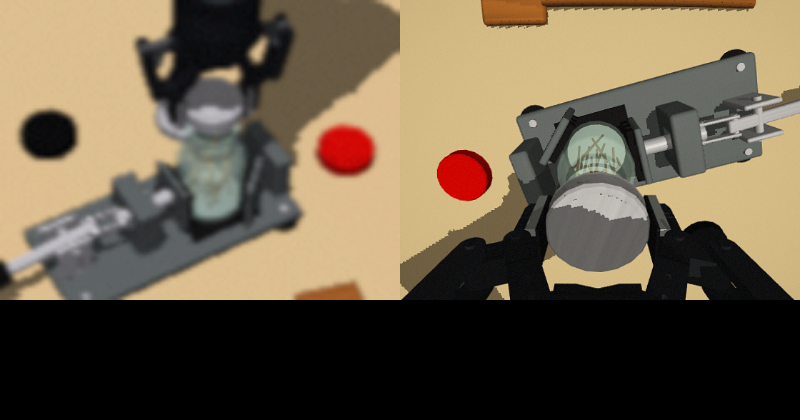

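The lid is up, level and held over the mouth. Its lower edge is at 0.139 m against the rim at 0.117 m, so it is about 22 mm clear. The jar is still in the closed clamp (scene (213,180)) and the lever is still down.

```bash
python3 -c "
from workcell import finish_job
print(finish_job())"
```

```text
the job is handed in; nothing more can be done
None
```

The job is handed in with the clamp lever snapped over, the lid turned 75° anticlockwise and lifted off, and the lid held level about 22 mm above the mouth of the clamped jar; the job was handed in at about 16 s.

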